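# Lock the retainer bar of a bottle shaker

### The job

Lock the shaker's bottle retainer: with the fingertips, gently push the black knob along the long leg of its L-shaped slot to the corner, towards the bottles, then sideways along the short leg fully home to the locked end. Only push the knob, do not grip it or pull it up; leave the bottles and the other glassware where they stand, and finish clear of everything.

Things in the scene. Friction and masses are not known exactly. Their poses are not given: they have to be found in the camera images.
- shaker: the bench bottle shaker: white box housing 280 x 240 x 80 mm, fixed on the bench. Origin at the centre of its underside; z up; its x axis runs from the knob side (nearer the robot) to the bottle side, y to the left of that. On its far half, from x = +86 mm on, the three sample bottles stand before a steel back rail (top 125 mm above the bench)
- gate: aluminium gate plate on the shaker's knob half: flat top 98 mm above the bench, covering shaker x -140 to -12 mm and y -85 to +75 mm, with the L-shaped slot, 16 mm wide, in it; nothing else stands on it. Its origin and axes are the shaker's
- slot_start (a point): centre line of the slot at its unlocked end, level with the plate's top (shaker x -115, y -30 mm): the knob's axis is here when joint clamp_bar and joint cross_slide are both 0
- slot_corner (a point): the corner of the L on the slot's centre line, level with the plate's top, 70 mm from slot_start along shaker +x
- slot_end (a point): the locked end of the L on the slot's centre line, level with the plate's top, 45 mm from slot_corner along shaker +y; the knob's axis is here when fully locked
- knob: black upright plastic knob, a cylinder 28 mm in diameter and 40 mm tall, on a 12 mm steel pin that runs in the slot with 2 mm play each side. Origin at the centre of the knob's underside, 4 mm above the gate plate; axes as the shaker's. It stays where it is left; it moves under about 2 to 6 N along the slot.
- knob_top (a point): centre of the knob's flat top, 44 mm above the gate plate (142 mm above the bench)
- clamp_bar (a joint): travel of the knob, with the steel retainer bar it carries, along shaker +x, in m: 0 at slot_start, 0.070 at the corner (stop at 0.072). The bar is 12 mm thick, 200 mm long, top 123 mm above the bench, 119 mm ahead (+x) of the knob; at the corner it stands about 5 mm before the bottles
- cross_slide (a joint): travel of the knob along shaker +y, in m: 0 on the long leg, 0.045 at slot_end (stop at 0.046). The slot lets it move only when clamp_bar is at about 0.070.
- knob_lift (a joint): how far the knob is pulled up against its spring, in m: 0 at rest, at most 0.012; the spring holds it down with about 9 N
- sample0: amber sample bottle, 42 mm diameter, 95 mm tall, standing loose on the shaker's black deck (80 mm above the bench) at its bottle side; origin at the centre of its underside
- sample1: amber sample bottle, 42 mm diameter, 95 mm tall, standing loose on the shaker's black deck (80 mm above the bench) at its bottle side; origin at the centre of its underside
- sample2: amber sample bottle, 42 mm diameter, 95 mm tall, standing loose on the shaker's black deck (80 mm above the bench) at its bottle side; origin at the centre of its underside
- flask: small stoppered glass flask, 60 mm diameter, 98 mm tall, loose on the bench left of the shaker; origin at the centre of its underside
- beaker: glass beaker, 66 mm diameter, 85 mm tall, loose on the bench right of the shaker; origin at the centre of its underside
- wash_bottle: white wash bottle with a spout, 72 mm diameter, 205 mm tall, loose on the left of the bench; origin at the centre of its underside
- jar: white jar with a lid, 70 mm diameter, 110 mm tall, loose on the right of the bench; origin at the centre of its underside

How it is judged:
On the way, in this order (a step that is already met when the one before it is completed fails the run):
1. the knob has been pushed along the long leg to the corner (value of joint clamp_bar above 0.062 m), for 0.05 s.
2. the knob has been pushed sideways to the locked end (value of joint cross_slide above 0.039 m and value of joint clamp_bar above 0.064 m), for 0.2 s.
At the end, for the whole second after the job is handed in: the knob stands at the locked end of the slot (cross_slide above 0.039 m of its 0.045, clamp_bar above 0.064 m), down and at rest, and every bottle, flask, beaker and jar stands within 20 mm of where it was (all of step 2 and value of joint knob_lift below 0.003 m and linear speed of knob below 0.01 m/s and distance of each of sample0, sample1, sample2, flask, beaker, wash_bottle, jar from where it was at the start of the episode below 0.02 m); the robot touches nothing.
It fails at once if the knob is pulled up more than 5 mm (value of joint knob_lift above 0.005 m).
It fails at once if the knob is gripped or rammed (finger force on it above 35 N) (contact force between the fingers and knob above 35 N).
It fails at once if a bottle, the flask, the beaker or the jar is moved by more than 20 mm, lifted or knocked over (distance of any of sample0, sample1, sample2, flask, beaker, wash_bottle, jar from where it was at the start of the episode above 0.02 m or angle between any of sample0, sample1, sample2, flask, beaker, wash_bottle, jar's own z axis and vertical above 0.35 rad).
It also fails if it takes over 43 s, if anything falls off the work surface, if the arm or the gripper's body presses on something with over 40 N, if the wrist force passes 120 N, or if a joint passes its speed limit or range.

### The arm

A 6-joint arm with a two-finger parallel gripper is mounted at the origin on the work surface. World frame = base frame: x ahead of the robot, y to its left, z up, the work surface at z = 0. Lengths are in m, angles in rad, forces in N, time in s.
With the tool pointing down it reaches from about 0.3 to 0.75 m from the base axis. Payload 8.5 kg.
Tool frame: the origin (TCP) lies on the centre line of the jaws, within the pads' length; the fingertips stand arm.tcp_to_tips ahead of it and the grasp point (between the pads) lies 11 mm behind it (arm.tcp_to_tips is the distance from the TCP to the fingertips, in m); z points along the fingers, y is the direction in which the jaws open and shut (so a half turn about z gives the same grasp; the last joint's range is limited). The gripper opens to 88 mm and grips with 3 to 60 N. Pads are 18 mm wide; open, the fingers measure 123 mm over their backs; the gripper's body (75 mm by 187 mm) begins 45 mm behind the grasp point.
Start: joints at [-1.435, 0.381, 1.297, -0, 1.464, -0.215], TCP at [0.189, -0.516, 0.247] pointing down, gripper open.
Joint ranges: [-3.11, 3.11], [-0.89, 2.33], [0.22, 2.48], [-1.42, 4.56], [0.17, 2.85], [-2.88, 2.88]. Speed limits (rad/s): [2.39, 2.39, 3.14, 3.14, 3.14, 3.14].

### API

Orientations are given as a unit quaternion [x, y, z, w].
In Python, from plant import arm, viewer gives the robot as it stands. The module is installed in compiled form; this text tells all that it offers.
- The arm moves only by the tool arm_command, never from a script. Its argument "series" is a list of rows, each a list of 7 numbers: the shift along the tool's x, y, z in cm, then the turn, a rotation vector about the tool's x, y, z in degrees, then the opening in per cent of the stroke, from 0 (shut) to 100 (fully open). A call has 1 to 12 rows; each row is the pose to reach, as a shift and turn from the pose measured when the call began, along the tool's axes at that moment; what a row does not reach only later rows make up. A row lasts 1/12 s, in which the tool goes at most 41.7 mm and 7.16 degrees, less where a joint would pass 70% of its speed; a pose out of reach is approached as far as the arm can. A call with a gripper value outside its range is refused whole. The fingers move at their own pace and stop on an object; "grip_force" is the grip in N (left out, the last holds). Time passes only in rows, so rows that repeat a pose let the fingers close. It gives the time, the measured TCP pose, the force and the opening at its end, in the units of the state.
- arm.state(): the state, without advancing time (a new reading comes with each control period).
- viewer.capture(name): name is "scene" or "top"; returns the picture (384x512x3 uint8, red, green, blue); there is no depth.
- viewer.camera_model(name): a dict with "K" (3x3 intrinsics, pixels), "D" ([k1, k2, p1, p2, k3] as OpenCV has them; the pictures are not rectified), "camera_from_world" (4x4, takes a point from world to camera coordinates). Camera axes: x right, y down, z forward; pixel columns grow to the right and rows downward; lengths in m; the calibration is good to about 2 mm. A picture is of the moment at which its call begins. camera_model takes no time and is no camera call.
- arm.hand_in(): hands the job in, once; it reports no verdict.
The state is a dict: "t": time; "qpos": joint angles; "joint_vel": joint speeds; "effort": joint torques, N m; "eef_pos": TCP position; "eef_rot": TCP orientation; "wrist_force": force on the tool from outside, world axes, zero at the start; "moment": the same for the moment, N m; "width": finger opening in m.
Only numpy, scipy, OpenCV 4.12 (cv2) and the standard library are available. Lean on these libraries where they do the work, as an engineer would, in place of code of your own. Each camera call takes 0.05 s, during which the arm holds its last target. There are 200 camera calls.

## Working session

There is one attempt and no reset: what is moved stays moved. The work goes in short steps, Python scripts to look and compute and a tool call to move; the robot and the scene stay as the last step left them, time stands still between calls to the robot, and variables do not carry over. Pictures are saved under pics/ and viewed, about 8 in all and at most 12, crops included, and the job is handed in when it is done.

Besides the shell and the picture viewer there is one more tool, called after "Call:" in YAML: its name, and indented under it one key for each argument. arm_command: Moves the arm, as the interface text tells. Its arguments: {"type":"object","properties":{"series":{"type":"array"},"grip_force":{"type":"number"}},"required":["series"]}

```bash
mkdir -p pics; python3 - <<'E'
from plant import arm, viewer
import cv2,numpy as np
for n in("scene","top"):
    cv2.imwrite(f"pics/{n}0.png",viewer.capture(n)[:,:,::-1])
    m=viewer.camera_model(n);print(n,np.round(m["K"],1).tolist(),m["D"],np.round(m["camera_from_world"],4).tolist())
print(arm.state(),arm.tcp_to_tips)
E
```

```text
scene [[380.6, 0.0, 258.5], [0.0, 380.6, 195.6], [0.0, 0.0, 1.0]] [-0.09446139  0.          0.          0.          0.        ] [[-0.7712, 0.6366, 0.003, 0.4765], [0.439, 0.5352, -0.7217, -0.1809], [-0.461, -0.5552, -0.6922, 1.4379], [0.0, 0.0, 0.0, 1.0]]
top [[477.3, 0.0, 251.5], [0.0, 477.3, 187.4], [0.0, 0.0, 1.0]] [-0.13270368  0.          0.          0.          0.        ] [[-0.0275, -0.9996, -0.0108, 0.0128], [-0.9979, 0.0281, -0.0577, 0.6299], [0.058, 0.0092, -0.9983, 1.5865], [0.0, 0.0, 0.0, 1.0]]
{'t': 0.1, 'qpos': array([-1.43532368e+00,  3.81116681e-01,  1.29812649e+00,  1.38113799e-05,
        1.46359253e+00, -2.15313156e-01]), 'joint_vel': array([-0.00205721, -0.00202218, -0.00215146,  0.00073732, -0.00211871,
       -0.00035749]), 'effort': array([ 4.15570001e-03, -4.38649786e+01, -2.24912202e+01,  7.14832731e-02,
        3.41943162e-02, -5.66126687e-05]), 'eef_pos': array([ 0.18896244, -0.51627771,  0.24622564]), 'eef_rot': array([ 9.84657995e-01,  1.74494258e-01,  3.16650383e-05, -6.20757719e-04]), 'wrist_force': array([ 0.71755927, -0.85910744,  0.18323438]), 'moment': array([-0.01205941, -0.05337361,  0.00654664]), 'width': 0.0878314961101091} 0.008
```

View pics/scene0.png

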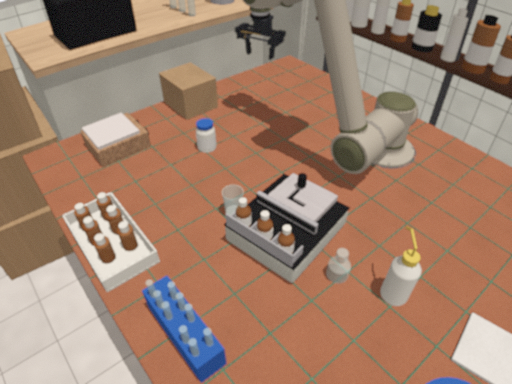

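View pics/top0.png

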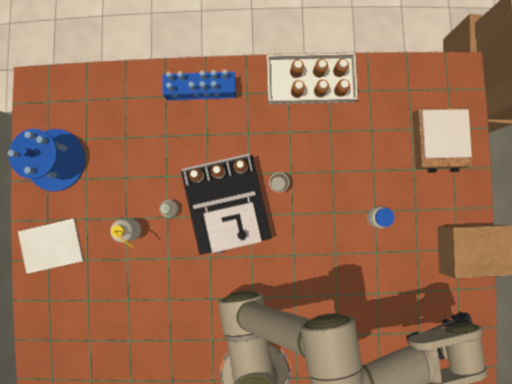

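The scene view shows the knob at about (302,181), with the bottles behind the steel bar. In the top view the knob is at (242,235) and the slot's L runs up to about (238,217), then left to (222,217). Next I measure the gate plate and the knob.

```bash
cat > h.py <<'E'
import cv2,numpy as np
from plant import arm,viewer
def ray(n,uv):
    m=viewer.camera_model(n);T=np.array(m["camera_from_world"])
    p=cv2.undistortPoints(np.array([[uv]],float),np.array(m["K"]),np.array(m["D"]))[0,0]
    R=T[:3,:3];return -R.T@T[:3,3],R.T@np.array([p[0],p[1],1])
def onz(n,uv,z):
    c,d=ray(n,uv);return (c+d*(z-c[2])/d[2])[:2]
def pix(n,P):
    m=viewer.camera_model(n);T=np.array(m["camera_from_world"])
    return cv2.projectPoints(np.array(P,float).reshape(-1,3),cv2.Rodrigues(T[:3,:3])[0],T[:3,3],np.array(m["K"]),np.array(m["D"]))[0][:,0]
E
python3 - <<'E'
from h import *
im=viewer.capture("top");hsv=cv2.cvtColor(im,cv2.COLOR_RGB2HSV)
m=((hsv[...,1]<70)&(hsv[...,2]>150)).astype(np.uint8)
r=np.zeros_like(m);r[195:260,185:275]=1
m*=r;m=cv2.morphologyEx(m,cv2.MORPH_OPEN,np.ones((3,3)))
cs=max(cv2.findContours(m,0,2)[0],key=cv2.contourArea)
rect=cv2.minAreaRect(cs);b=cv2.boxPoints(rect);print(rect,b.tolist())
w=np.array([onz("top",p,.098) for p in b]);print("plate",w.round(4).tolist(),w.mean(0))
print(np.linalg.norm(np.diff(w,axis=0),axis=1))
g=im.max(2)
k=((g<60)&(r>0)).astype(np.uint8)
sub=cv2.resize(im[140:265,170:300],None,fx=5,fy=5,interpolation=cv2.INTER_CUBIC)
s=viewer.capture("scene")
sub2=cv2.resize(s[160:280,215:355],None,fx=5,fy=5,interpolation=cv2.INTER_CUBIC)
cv2.imwrite("pics/t1.png",sub[:600,:,::-1]);cv2.imwrite("pics/s1.png",sub2[:,:,::-1])
E
```

```text
((232.0352783203125, 227.15882873535156), (40.89138412475586, 50.11092758178711), 77.47119140625) [[203.14117431640625, 212.6352996826172], [252.05882263183594, 201.7647247314453], [260.92938232421875, 241.68235778808594], [212.01173400878906, 252.5529327392578]]
plate [[0.549, 0.1513], [0.5794, -0.0058], [0.4517, -0.0305], [0.4212, 0.1261]] [0.50035346 0.06025434]
[0.16007653 0.13006385 0.15953926]
```

View pics/t1.png

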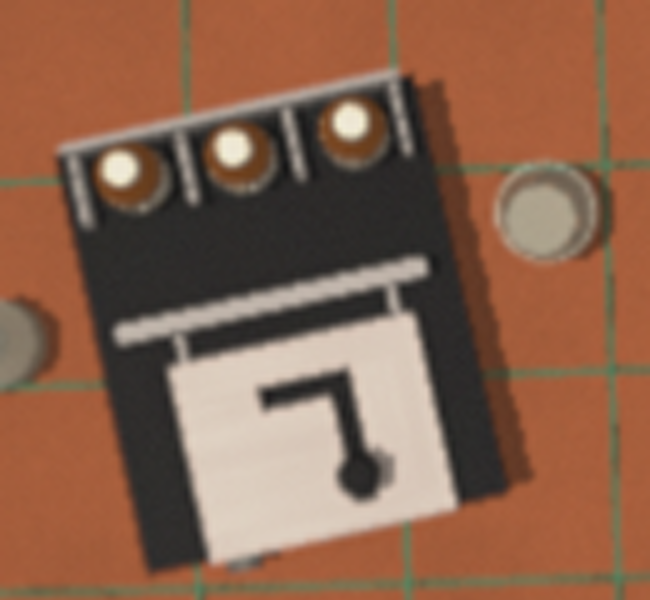

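View pics/s1.png

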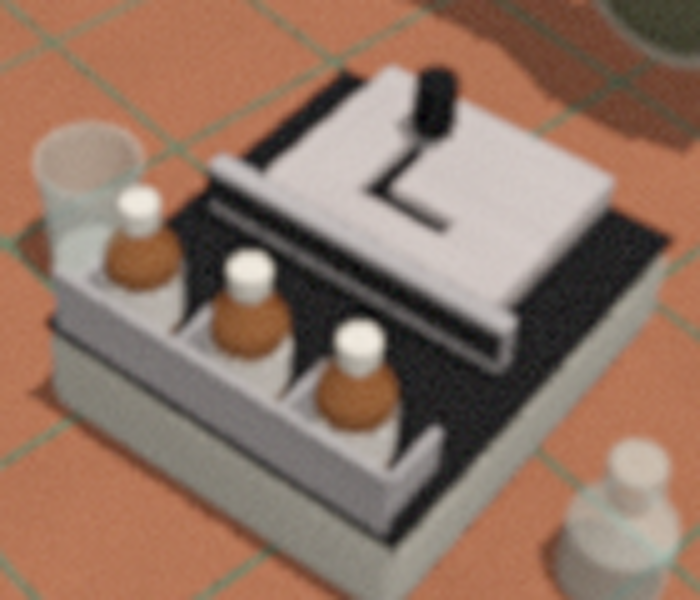

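The crops show the knob at the unlocked end of the slot, about (242,235) in the top view, with the L running towards the bottles and then left. The plate measures 160 x 130 mm against a true 160 x 128, so I trust that measurement. Now I work out the moves.

```bash
cat >> h.py <<'E'
from scipy.spatial.transform import Rotation as Ro
w=np.array([[.549,.1513],[.5794,-.0058],[.4517,-.0305],[.4212,.1261]])
d=(w[0]-w[3])+(w[1]-w[2]);YAW=np.arctan2(d[1],d[0])
RS=np.array([[np.cos(YAW),-np.sin(YAW)],[np.sin(YAW),np.cos(YAW)]])
C=w.mean(0)-RS@[-.076,-.005]
def s2w(x,y):return C+RS@[x,y]
def w2s(p):return RS.T@(np.array(p)[:2]-C)
def plan(x,y,z):
    s=arm.state();R=Ro.from_quat(s["eef_rot"])
    t=np.r_[s2w(x,y),z];a=YAW/2;T=Ro.from_quat([np.cos(a),np.sin(a),0,0])
    print("shift cm",(R.inv().apply(t-s["eef_pos"])*100).round(2),"turn deg",np.degrees((R.inv()*T).as_rotvec()).round(2))
def where():
    s=arm.state();print("t",s["t"],"shaker mm",(w2s(s["eef_pos"])*1000).round(1),"z",s["eef_pos"][2].round(4),"F",s["wrist_force"].round(1),"w",s["width"].round(4))
E
python3 - <<'E'
from h import *
print(np.degrees(YAW),C,"start",s2w(-.115,-.03))
k=onz("top",(242,235),.142);print("knob top view",k,w2s(k))
S=ray("scene",(215+435/5,160+78/5));
k=onz("scene",(215+437/5,160+77/5),.142);print("knob scene",k,w2s(k))
st=np.r_[s2w(-.115,-.03),.142];print(pix("top",st),pix("scene",st))
plan(-.155,-.03,.247);where()
E
```

```text
11.050950753485944 [0.57395733 0.07975011] start [0.46684022 0.02826298]
knob top view [0.47638472 0.02766585] [-0.10574694 -0.03241557]
knob scene [0.47670442 0.02876122] [-0.10522321 -0.03140179]
[[241.88988495 238.09797794]] [[304.69932913 173.91624928]]
shift cm [ 4.086e+01 -4.222e+01 -2.000e-02] turn deg [-0.05 -0.01  9.05]Traceback (most recent call last):
  File "<stdin>", line 7, in <module>
  File "h.py", line 24, in where
    s=arm.state();print("t",s["t"],"shaker mm",(w2s(s["eef_pos"])*1000).round(1),"z",s["eef_pos"][2].round(4),"F",s["wrist_force"].round(1),"w",s["width"].round(4))
                                                                                                                                                ^^^^^^^^^^^^^^^^
AttributeError: 'float' object has no attribute 'round'
```

Call:
arm_command:
  series:
    - [40.9,-42.2,0,0,0,9,0]
    - [40.9,-42.2,0,0,0,9,0]
    - [40.9,-42.2,0,0,0,9,0]
    - [40.9,-42.2,0,0,0,9,0]
    - [40.9,-42.2,0,0,0,9,0]
    - [40.9,-42.2,0,0,0,9,0]
    - [40.9,-42.2,0,0,0,9,0]
    - [40.9,-42.2,0,0,0,9,0]
    - [40.9,-42.2,0,0,0,9,0]
    - [40.9,-42.2,0,0,0,9,0]
    - [40.9,-42.2,0,0,0,9,0]
    - [40.9,-42.2,0,0,0,9,0]

```text
t: 1.2
eef_pos: [0.3926, -0.0576, 0.247]
eef_rot: [0.995, 0.097, 0.0, -0.0]
wrist_force: [0.4, -1.0, -0.3]
width: 0.0103
```

```bash
sed -i 's/s\["width"\].round(4)/s["width"]/' h.py; python3 - <<'E'
from h import *
plan(-.155,-.03,.118);where()
E
```

```text
shift cm [ 4.93 -7.   12.9 ] turn deg [-0.03 -0.03  0.03]
t 1.2 shaker mm [-204.3 -100.1] z 0.247 F [ 0.4 -1.  -0.3] w 0.0103324907649682
```

Next I finish the horizontal approach, then descend to about 8 cm above the target height and look.

Call:
arm_command:
  series:
    - [4.9,-7,0,0,0,0,0]
    - [4.9,-7,0,0,0,0,0]
    - [4.9,-7,0,0,0,0,0]
    - [4.9,-7,4,0,0,0,0]
    - [4.9,-7,8,0,0,0,0]
    - [4.9,-7,10,0,0,0,0]
    - [4.9,-7,10,0,0,0,0]
    - [4.9,-7,10,0,0,0,0]

```text
t: 1.87
eef_pos: [0.4272, 0.0203, 0.1471]
eef_rot: [0.995, 0.096, -0.001, -0.0]
wrist_force: [-0.6, 0.3, 0.3]
width: 0.0003
```

```bash
python3 - <<'E'
from h import *
plan(-.155,-.03,.118);where()
s=viewer.capture("scene")
cv2.imwrite("pics/s2.png",cv2.resize(s[120:260,215:375],None,fx=4,fy=4,interpolation=cv2.INTER_CUBIC)[:,:,::-1])
E
```

```text
shift cm [ 0.05 -0.02  2.91] turn deg [-0.06  0.05  0.02]
t 1.8667 shaker mm [-155.4  -30.2] z 0.1471 F [-0.6  0.3  0.3] w 0.0003242433885765415
```

View pics/s2.png

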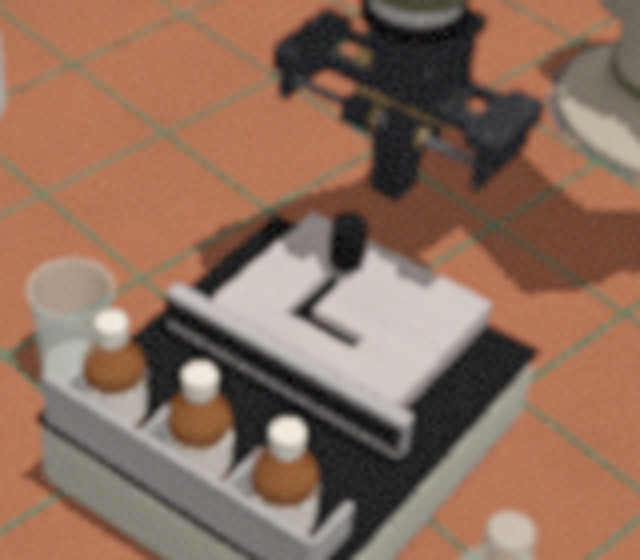

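The closed fingers stand behind the knob, in line with the long leg, and nothing is touching. I descend and approach.

Call:
arm_command:
  series:
    - [0,0,1.5,0,0,0,0]
    - [0,0,2.8,0,0,0,0]
    - [0,0,2.8,0,0,0,0]
    - [0.6,0,2.8,0,0,0,0]
    - [1.2,0,2.8,0,0,0,0]
    - [1.6,0,2.8,0,0,0,0]
    - [2,0,2.8,0,0,0,0]
    - [2.3,0,2.8,0,0,0,0]
    - [2.3,0,2.8,0,0,0,0]

```text
t: 2.67
eef_pos: [0.4511, 0.0246, 0.1203]
eef_rot: [0.995, 0.097, 0.001, 0.0]
wrist_force: [0.3, -0.6, 0.6]
width: 0.0005
```

```bash
python3 - <<'E'
from h import *
where()
E
```

```text
t 2.6667 shaker mm [-131.1  -30.6] z 0.1203 F [ 0.3 -0.6  0.6] w 0.0004765366296258848
```

Call:
arm_command:
  series:
    - [0.4,0,0,0,0,0,0]
    - [0.8,0,0,0,0,0,0]
    - [1.2,0,0,0,0,0,0]
    - [1.6,0,0,0,0,0,0]
    - [2,0,0,0,0,0,0]
    - [2.4,0,0,0,0,0,0]
    - [2.8,0,0,0,0,0,0]
    - [3.2,0,0,0,0,0,0]
    - [3.6,0,0,0,0,0,0]
    - [4,0,0,0,0,0,0]
    - [4.4,0,0,0,0,0,0]
    - [4.8,0,0,0,0,0,0]

```text
t: 3.67
eef_pos: [0.4986, 0.034, 0.1204]
eef_rot: [0.995, 0.097, 0.001, -0.0]
wrist_force: [-4.0, 1.6, 1.9]
width: 0.0003
```

```bash
python3 - <<'E'
from h import *
where()
s=viewer.capture("scene")
cv2.imwrite("pics/s3.png",cv2.resize(s[120:260,215:375],None,fx=4,fy=4,interpolation=cv2.INTER_CUBIC)[:,:,::-1])
E
```

```text
t 3.6667 shaker mm [-82.7 -30.4] z 0.1204 F [-4.   1.6  1.9] w 0.00028681047738376314
```

View pics/s3.png

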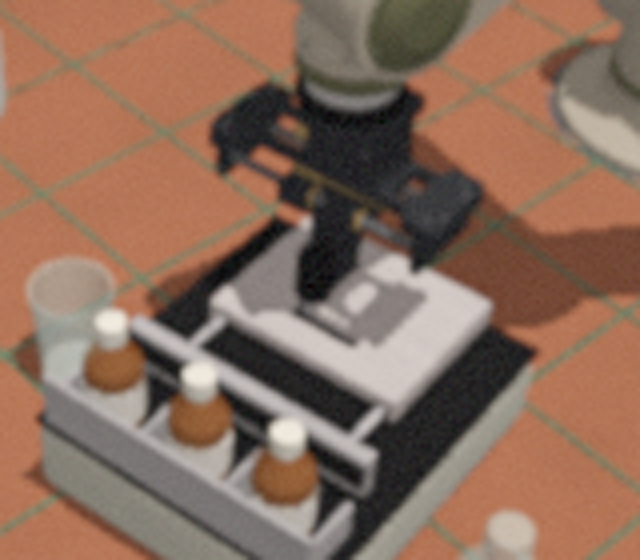

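The knob is moving under about 4 N with the bar ahead of it, and roughly 13 mm remain to the corner. I push on slowly.

Call:
arm_command:
  series:
    - [0.2,0,0,0,0,0,0]
    - [0.4,0,0,0,0,0,0]
    - [0.6,0,0,0,0,0,0]
    - [0.8,0,0,0,0,0,0]
    - [0.95,0,0,0,0,0,0]
    - [1.1,0,0,0,0,0,0]
    - [1.1,0,0,0,0,0,0]

```text
t: 4.3
eef_pos: [0.5104, 0.0361, 0.1204]
eef_rot: [0.995, 0.097, 0.002, 0.0]
wrist_force: [-1.7, 0.8, -0.3]
width: 0.0004
```

Call:
arm_command:
  series:
    - [0.1,0,0,0,0,0,0]
    - [0.2,0,0,0,0,0,0]
    - [0.2,0,0,0,0,0,0]

```text
t: 4.55
eef_pos: [0.5125, 0.0366, 0.1204]
eef_rot: [0.995, 0.097, 0.002, -0.0]
wrist_force: [-1.7, -0.1, 0.1]
width: 0.0005
```

Call:
arm_command:
  series:
    - [0.1,0,0,0,0,0,0]
    - [0.15,0,0,0,0,0,0]
    - [0.15,0,0,0,0,0,0]

```text
t: 4.8
eef_pos: [0.5141, 0.0369, 0.1204]
eef_rot: [0.995, 0.097, 0.002, 0.0]
wrist_force: [-1.4, 0.3, 0.8]
width: 0.0003
```

```bash
python3 - <<'E'
from h import *
where()
s=viewer.capture("scene")
cv2.imwrite("pics/s4.png",cv2.resize(s[170:270,215:335],None,fx=6,fy=6,interpolation=cv2.INTER_CUBIC)[:,:,::-1])
E
```

```text
t 4.8 shaker mm [-67.  -30.6] z 0.1204 F [-1.4  0.3  0.8] w 0.0002938211508403552
```

View pics/s4.png

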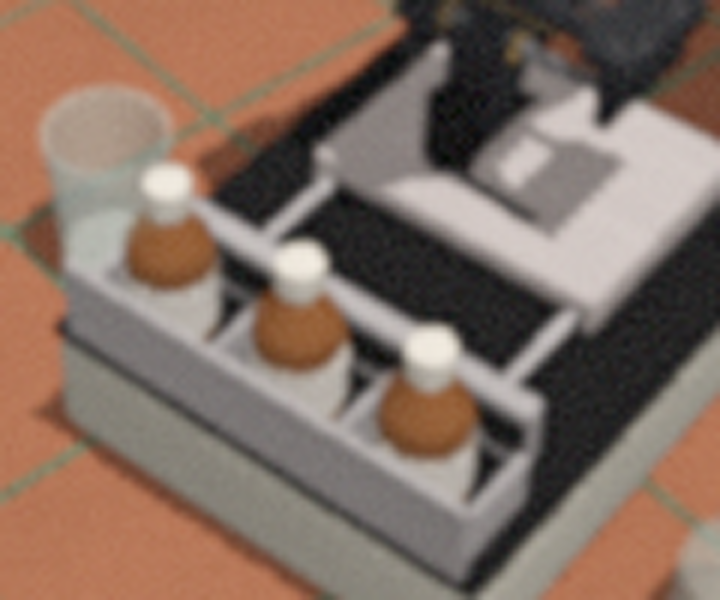

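The bar now stands close before the bottles and the force is still low. I feel for the stop in 1 mm steps.

Call:
arm_command:
  series:
    - [0.1,0,0,0,0,0,0]
    - [0.1,0,0,0,0,0,0]

```text
t: 5.02
eef_pos: [0.5152, 0.0371, 0.1204]
eef_rot: [0.995, 0.096, 0.002, -0.0]
wrist_force: [-2.5, -0.1, 0.2]
width: 0.0007
```

Call:
arm_command:
  series:
    - [0.1,0,0,0,0,0,0]
    - [0.1,0,0,0,0,0,0]

```text
t: 5.18
eef_pos: [0.5163, 0.0373, 0.1204]
eef_rot: [0.995, 0.097, 0.002, -0.0]
wrist_force: [-2.6, 0.8, -0.4]
width: 0.0006
```

Call:
arm_command:
  series:
    - [0.1,0,0,0,0,0,0]
    - [0.1,0,0,0,0,0,0]

```text
t: 5.35
eef_pos: [0.5173, 0.0375, 0.1204]
eef_rot: [0.995, 0.097, 0.002, -0.0]
wrist_force: [-2.4, -0.3, 1.3]
width: 0.0
```

Call:
arm_command:
  series:
    - [0.1,0,0,0,0,0,0]
    - [0.1,0,0,0,0,0,0]

```text
t: 5.52
eef_pos: [0.5175, 0.0376, 0.1204]
eef_rot: [0.995, 0.097, 0.001, 0.0]
wrist_force: [-6.9, -1.3, 3.0]
width: 0.0004
```

Call:
arm_command:
  series:
    - [0.1,0,0,0,0,0,0]
    - [0.1,0,0,0,0,0,0]

```text
t: 5.68
eef_pos: [0.5176, 0.0376, 0.1204]
eef_rot: [0.995, 0.097, -0.001, 0.0]
wrist_force: [-8.4, -1.8, 3.1]
width: 0.0006
```

```bash
python3 - <<'E'
from h import *
where()
im=viewer.capture("top")
cv2.imwrite("pics/t5.png",cv2.resize(im[145:265,170:290],None,fx=5,fy=5,interpolation=cv2.INTER_CUBIC)[:,:,::-1])
E
```

```text
t 5.6833 shaker mm [-63.4 -30.6] z 0.1204 F [-8.4 -1.8  3.1] w 0.000577047687948302
```

View pics/t5.png

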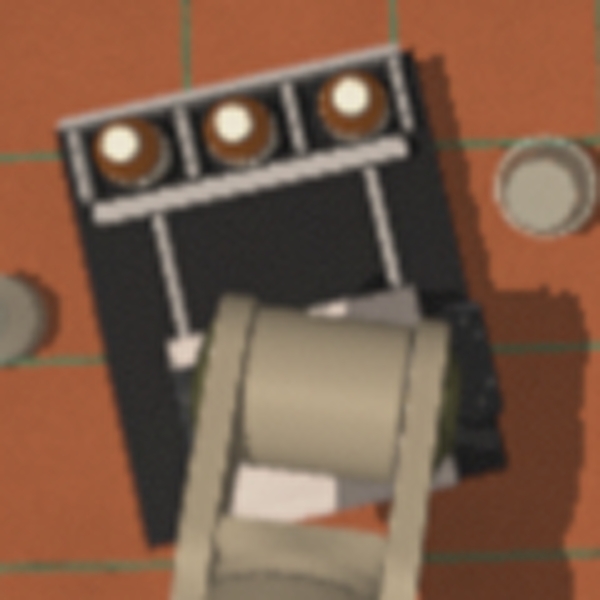

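The force rises at TCP x = -63.4 mm, so the knob is at the corner stop. The top view shows the bar just before the three bottles, which have not moved. I back off and go round to the knob's right side.

Call:
arm_command:
  series:
    - [-1,0,0,0,0,0,0]
    - [-2,0,0,0,0,0,0]
    - [-2,2,0,0,0,0,0]
    - [-2,4,0,0,0,0,0]
    - [-2,5,0,0,0,0,0]
    - [-2,5,0,0,0,0,0]
    - [-0.5,5,0,0,0,0,0]
    - [1,5,0,0,0,0,0]
    - [2.1,5,0,0,0,0,0]
    - [2.1,5,0,0,0,0,0]
    - [2.1,5,0,0,0,0,0]

```text
t: 6.65
eef_pos: [0.5476, -0.0068, 0.1201]
eef_rot: [0.995, 0.097, -0.001, 0.0]
wrist_force: [0.7, 0.4, 0.6]
width: 0.0004
```

```bash
python3 - <<'E'
from h import *
where()
s=viewer.capture("scene")
cv2.imwrite("pics/s6.png",cv2.resize(s[140:270,215:375],None,fx=4.5,fy=4.5,interpolation=cv2.INTER_CUBIC)[:,:,::-1])
E
```

```text
t 6.65 shaker mm [-42.4 -79.9] z 0.1201 F [0.7 0.4 0.6] w 0.00037450019435784356
```

View pics/s6.png

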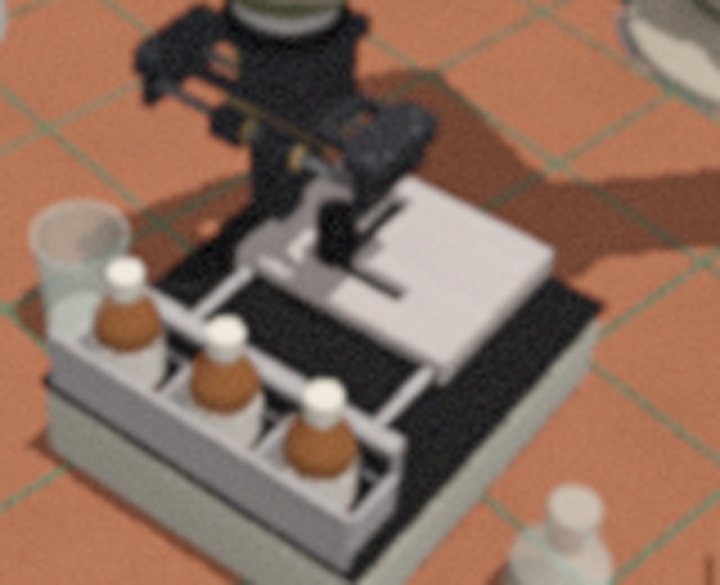

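The knob is at the corner, base about (335,260) in this crop. The fingers are clear on its right side and aligned with the short leg, so I push sideways.

Call:
arm_command:
  series:
    - [0,-0.6,0,0,0,0,0]
    - [0,-1.1,0,0,0,0,0]
    - [0,-1.5,0,0,0,0,0]
    - [0,-1.8,0,0,0,0,0]
    - [0,-2.1,0,0,0,0,0]
    - [0,-2.4,0,0,0,0,0]
    - [0,-2.7,0,0,0,0,0]
    - [0,-3,0,0,0,0,0]

```text
t: 7.37
eef_pos: [0.5413, 0.0226, 0.1202]
eef_rot: [0.995, 0.097, -0.001, 0.0]
wrist_force: [-1.8, -4.4, 1.5]
width: 0.0003
```

Call:
arm_command:
  series:
    - [0,-0.3,0,0,0,0,0]
    - [0,-0.6,0,0,0,0,0]
    - [0,-0.9,0,0,0,0,0]
    - [0,-1.2,0,0,0,0,0]
    - [0,-1.5,0,0,0,0,0]
    - [0,-1.8,0,0,0,0,0]
    - [0,-2.1,0,0,0,0,0]
    - [0,-2.4,0,0,0,0,0]
    - [0,-2.6,0,0,0,0,0]
    - [0,-2.7,0,0,0,0,0]
    - [0,-2.8,0,0,0,0,0]
    - [0,-2.8,0,0,0,0,0]

```text
t: 8.37
eef_pos: [0.5359, 0.0503, 0.1202]
eef_rot: [0.995, 0.097, -0.001, 0.0]
wrist_force: [-0.6, -1.8, 1.2]
width: 0.0002
```

Call:
arm_command:
  series:
    - [0,-0.1,0,0,0,0,0]
    - [0,-0.2,0,0,0,0,0]
    - [0,-0.2,0,0,0,0,0]

```text
t: 8.62
eef_pos: [0.5355, 0.0523, 0.1202]
eef_rot: [0.995, 0.097, -0.001, 0.0]
wrist_force: [-1.5, -2.1, 1.0]
width: 0.0002
```

Call:
arm_command:
  series:
    - [0,-0.1,0,0,0,0,0]
    - [0,-0.1,0,0,0,0,0]

```text
t: 8.78
eef_pos: [0.5353, 0.0534, 0.1201]
eef_rot: [0.995, 0.097, -0.001, 0.0]
wrist_force: [-0.8, -1.8, 0.6]
width: 0.0005
```

Call:
arm_command:
  series:
    - [0,-0.1,0,0,0,0,0]
    - [0,-0.2,0,0,0,0,0]
    - [0,-0.2,0,0,0,0,0]

```text
t: 9.03
eef_pos: [0.5349, 0.0556, 0.1201]
eef_rot: [0.995, 0.097, -0.001, -0.0]
wrist_force: [-1.5, -2.6, 0.1]
width: 0.0001
```

Call:
arm_command:
  series:
    - [0,-0.1,0,0,0,0,0]
    - [0,-0.1,0,0,0,0,0]

```text
t: 9.2
eef_pos: [0.5347, 0.0566, 0.1202]
eef_rot: [0.995, 0.097, -0.001, 0.0]
wrist_force: [-1.0, -2.2, 1.3]
width: 0.0005
```

Call:
arm_command:
  series:
    - [0,-0.1,0,0,0,0,0]
    - [0,-0.1,0,0,0,0,0]

```text
t: 9.37
eef_pos: [0.5346, 0.057, 0.1202]
eef_rot: [0.995, 0.097, -0.001, 0.001]
wrist_force: [-1.4, -7.0, 0.8]
width: 0.0002
```

Call:
arm_command:
  series:
    - [0,-0.1,0,0,0,0,0]
    - [0,-0.1,0,0,0,0,0]

```text
t: 9.53
eef_pos: [0.5346, 0.0571, 0.1203]
eef_rot: [0.995, 0.097, -0.001, 0.002]
wrist_force: [-0.8, -8.3, 1.1]
width: 0.0003
```

```bash
python3 - <<'E'
from h import *
where()
E
```

```text
t 9.5333 shaker mm [-43.  -14.7] z 0.1203 F [-0.8 -8.3  1.1] w 0.0003480205787128559
```

The sideways stop is reached at 8 N, at TCP y = -14.7 mm against about -16 expected. I hold for 0.25 s, back off to the right, then lift and retreat.

Call:
arm_command:
  series:
    - [0,0,0,0,0,0,0]
    - [0,0,0,0,0,0,0]
    - [0,0,0,0,0,0,0]
    - [0,1,0,0,0,0,0]
    - [0,2.5,0,0,0,0,0]
    - [0,2.5,0,0,0,0,0]
    - [0,2.5,-3,0,0,0,0]
    - [0,2.5,-6,0,0,0,0]
    - [0,2.5,-10,0,0,0,0]
    - [0,2.5,-13,0,0,0,0]
    - [0,2.5,-13,0,0,0,0]
    - [0,2.5,-13,0,0,0,0]

```text
t: 10.53
eef_pos: [0.5399, 0.0334, 0.2516]
eef_rot: [0.995, 0.097, 0.001, 0.002]
wrist_force: [0.2, -0.1, -0.1]
width: 0.0004
```

Call:
arm_command:
  series:
    - [-8,20,0,0,0,0,0]
    - [-8,20,0,0,0,0,0]
    - [-8,20,0,0,0,0,0]
    - [-8,20,0,0,0,0,0]
    - [-8,20,0,0,0,0,0]
    - [-8,20,0,0,0,0,0]
    - [-8,20,0,0,0,0,0]
    - [-8,20,0,0,0,0,0]
    - [-8,20,0,0,0,0,0]
    - [-8,20,0,0,0,0,0]

```text
t: 11.37
eef_pos: [0.5004, -0.1766, 0.252]
eef_rot: [0.995, 0.098, 0.001, 0.002]
wrist_force: [0.5, 0.0, 0.1]
width: 0.0004
```

```bash
python3 - <<'E'
from h import *
where()
im=viewer.capture("top");s=viewer.capture("scene")
a=cv2.resize(im[145:265,165:295],(390,360),interpolation=cv2.INTER_CUBIC);b=cv2.resize(s[160:280,215:345],(390,360),interpolation=cv2.INTER_CUBIC)
cv2.imwrite("pics/f.png",np.hstack([a,b])[:,:,::-1])
print("expected locked knob top px",pix("top",np.r_[s2w(-.045,.015),.142]),pix("scene",np.r_[s2w(-.045,.015),.142]))
E
```

```text
t 11.3667 shaker mm [-121.4 -237.5] z 0.252 F [0.5 0.  0.1] w 0.0004044798257336674
expected locked knob top px [[222.78673878 219.14212861]] [[303.83975536 193.39494321]]
```

View pics/f.png

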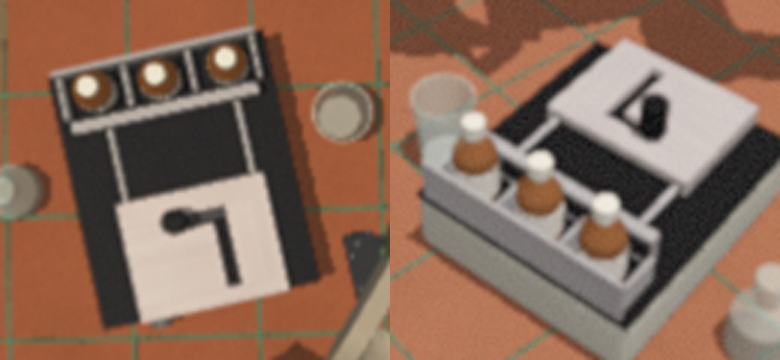

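The knob stands at the locked end: top view (175,220) in the crop, which is pixel (223,218) against (223,219) expected. The bottles and glassware have not moved, and the arm is clear. I hand in.

```bash
python3 -c "
from plant import arm
print(arm.hand_in())"
```

```text
the job is handed in; nothing more can be done
None
```

The bottle retainer looks locked, and I handed the job in; no verdict was reported. With the fingers shut, I pushed the knob along the long leg to the corner stop (about 8 N). I then pushed it from its right side along the short leg to the end stop (about 8 N), backed off and lifted clear. The clock stood at about 11.5 s of the 43 s allowed.

**Last checks:**
- **Knob:** its top is at about pixel (223,218) in the top view, against (223,219) expected for the locked end.
- **Glassware:** the bottles, flask and beaker look unmoved in the final pictures. The wash bottle and jar were outside those crops, but the arm did not go near them.
- **Contact:** the wrist force is about 0 and the arm is clear of everything.

**Disagreements:**
- The corner stop came about 3 mm further along than my camera estimate, and the end stop about 1 mm further. I went by the force rise at the stops instead.
- My first camera estimate put the knob about 10 mm ahead of slot_start. I did not find out why, and the later contact and pictures did not depend on it.

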